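# Unlock the lock-out padlock and present it open

## Robot

A 6-joint arm with a two-finger parallel gripper is mounted at the origin on a cart in front of the work surface, level with it; the furniture and walls round the work are solid. World frame = base frame: x ahead of the robot, y to its left, z up, the work surface at z = 0. Lengths are in m, angles in rad, forces in N, time in s.
With the tool pointing down it reaches from about 0.375 to 0.825 m from the base axis. Payload 5.5 kg.
Tool frame: the origin (TCP) lies on the centre line of the jaws, within the pads' length; the fingertips stand 8 mm ahead of it and the grasp point (between the pads) lies 11 mm behind it; z points along the fingers, y is the line along which they close (so a half turn about z gives the same grasp; the last joint's range is limited). The gripper opens to 85 mm and grips with 20 to 120 N. Pads are 22 mm wide; open, the fingers measure 114 mm over their backs; the gripper's body (76 mm by 85 mm) begins 54 mm behind the grasp point. The pads swing forward as they close: fully open they stand 13 mm farther back than shut.
Start: joints at [1.276, 0.314, -0.047, 1.21, 0, 1.571], TCP at [0.174, 0.574, 0.239] pointing down, gripper open.
Joint ranges: [-2.67, 2.67], [-0.69, 1.73], [-1.03, 1.25], [-2.08, 2.16], [-1.42, 1.45], [-3.14, 3.14]. Speed limits (rad/s): [2.39, 2.39, 3.01, 3.14, 3.14, 3.14].

## Interface

Orientations are given as [roll, pitch, yaw] about the fixed x, y, z axes, in that order (R = Rz(yaw) Ry(pitch) Rx(roll)).
In Python, from bench import arm gives the robot as it stands.
- The arm moves only by the shell command python3 -m creep 'ROWS' [FORCE]. ROWS is text: rows parted by semicolons, each of 7 numbers parted by spaces: the finger opening in mm, from 0 to 85.4, then the shift along the tool's x, y, z in mm, then the turn, a rotation vector about the tool's x, y, z in degrees. A call has exactly 5 rows; each row shifts and turns the commanded pose from where the row before left it, along the tool's axes as they then stand; what a row does not reach is not made up. A row lasts 1/12 s, in which the tool goes at most 41.7 mm and 7.16 degrees, less where a joint would pass 70% of its speed; a pose out of reach is approached as far as the arm can. A call is refused whole if a number of a shift passes 41.7 or a number of a turn 7.16, either way. A call with a gripper value outside its range is refused whole. The fingers move at their own pace and stop on an object; FORCE is the grip in N (left out, the last holds). Time passes only in rows, so rows that do not move let the fingers close, or fill a call up. It gives the time, the measured TCP pose, the force, the opening and the grip force at its end, in the units of the state.
- arm.get_obs(): the state, without advancing time (a new reading comes with each control period).
- arm.snapshot(name): name is "side" or "top"; returns (picture, depth): 480x640x3 uint8, red, green, blue; 480x640 float32, m along the optical axis (not along the pixel's ray), 0 where there is no reading.
- arm.get_calibration(name): a dict with "fovy" (degrees; the focal length in pixels is half the picture's height over the tangent of half this angle, whatever the lens; pixels are square), "cx", "cy" (the principal point, pixels), "eye" and "attitude" of the camera in the world. Camera axes: x right, y up, looking along -z (the intrinsics and any distortion apply to the point x, -y, -z); pixel columns grow to the right and rows downward; lengths in m; the calibration is good to about 2 mm. A picture is of the moment at which its call begins. get_calibration takes no time and is no camera call.
- arm.close_job(): hands the job in; it is judged then, once.
The state is a dict: "t": time; "qpos": joint angles; "qvel": joint speeds; "effort": joint torques, N m; "tcp_pos": TCP position; "ee_rot": TCP orientation; "ft_force": force on the tool from outside, world axes, zero at the start; "torque": the same for the moment, N m; "gripper_width": finger opening in m; "finger_force": force on a finger pad.
Only numpy, scipy, OpenCV 4.12 (cv2) and the standard library are available. Lean on these libraries where they do the work, as an engineer would, in place of code of your own. Each camera call takes 0.05 s, during which the arm holds its last target. There are 200 camera calls.

## Task

The lock-out padlock stands locked in its blue nest on the bench. Turn its dial, feeling the clicks, until the red line points at the green mark and let go of the dial; then take the shackle by its top bar, pull it fully open while the lock still sits in the nest, and lift the opened lock out by the shackle. Finish while still holding it, motionless and upright, by the shackle about 10 cm above its place in the nest (do not put it down or let go), without pushing aside the things around it.

Things in the scene. Friction and masses are not known exactly. Their poses are not given: they have to be found in the camera images.
- nest: Fixed nest on the bench: 112 x 200 x 6 mm aluminium plate with blue walls up to 22 mm above the bench round the lock (2 mm play each side). Origin: centre of its underside, on the bench; x across it, y along its length, z up.
- lock: Loose padlock standing in the nest, 64 mm (x) x 152 mm (y) x 40 mm body, 0.4 to 0.7 kg in all. Origin: centre of the body's underside, 6 mm above the bench in the nest. z up, y from the dial end (black housing, -y) to the shackle end (steel block, +y). The mass centre lies near the shackle's middle (under 20 mm from it along y). It has a small green mark on its top face just outside the dial, at the -x side. Nothing holds it down but its weight.
- dial_top (a point): Centre of the top of the round dial, on its vertical turning axis, 70 mm above the lock's underside and 42 mm to -y of its middle. The grip is a grey knurled cylinder 38 mm in diameter and 26 mm tall, its top at this point; under it a dark skirt 49 mm in diameter and 4 mm thick turns with it, right on the body's top. A red line runs from the centre over the edge to the skirt.
- lock_dial (a joint): Dial angle, rad: angle of the red line from the green mark, counter-clockwise positive seen from above. 0: the line points at the mark and the shackle is free (free within about 0.15 rad either way, else blocked within 2 mm). Starts at 0.55 to 1.45, so it is turned clockwise; range -0.9 to 1.75, no stop at 0. A spring ball clicks every 0.524 rad (one click is exactly at 0), and draws the dial into a click from nearby; turning takes up to about 0.06 N m.
- shackle_bar (a point): Middle of the shackle's straight horizontal top bar, square steel 10 x 10 mm, 46 mm long along the lock's y; 40 mm above the body's top and 40 mm to +y of its middle when closed. Moves with the shackle. Free space of 35 mm under the bar between its two legs; to both sides (x) the bar is free.
- lock_shackle (a joint): Shackle travel, m: 0 closed, 0.024 fully open (stop), sliding upward out of the body with about 1 to 2 N friction, less than the lock's weight. Carried by the shackle, the lock hangs at this stop if the dial has freed it.
- tape_red: Bystander: roll of red tape lying flat, 64 mm across, 18 mm high. Origin: centre of its underside.
- cutters: Bystander: orange-handled cutters lying flat, 43 x 121 x 10 mm, long along y. Origin: centre of the underside.
- screw_dish: Bystander: round steel dish with screws, 66 mm across, 18 mm high. Origin: centre of its underside.
- marker_black: Bystander: black marker pen lying flat, 13 x 136 x 14 mm, long along y. Origin: centre of the underside.

How it is judged:
On the way, in this order (a step that is already met when the one before it is completed fails the run):
1. the dial's red line points at the green mark, the fingers are off the lock, shackle still closed, lock in its nest (value of joint lock_dial between -0.14 and 0.14 rad and value of joint lock_shackle below 0.004 m and contact force between the fingers and lock below 0.2 N and z of lock in the frame of nest below 0.012 m), for 0.2 s.
2. the shackle is pulled fully open while the lock sits in its nest (value of joint lock_shackle above 0.019 m and z of lock in the frame of nest below 0.014 m), for 0.1 s.
At the end, for the whole second after the job is handed in: The lock hangs open (shackle out more than 19 of 24 mm) from the gripper, which holds the shackle's bar (grasp point within 45 mm of it), its underside 70 to 200 mm above the bench, upright within 0.4 rad, still (under 40 mm/s, 0.4 rad/s), not touching the nest (z of lock in the frame of nest between 0.07 and 0.2 m and value of joint lock_shackle above 0.019 m and distance between the grasp point and shackle_bar below 0.045 m and contact force between the fingers and lock above 2 N and contact force between nest and lock below 0.1 N and angle between lock's own z axis and vertical below 0.4 rad and linear speed of lock below 0.04 m/s and angular speed of lock below 0.4 rad/s); the arm keeps its last pose, push and grip.
It fails at once if a bystander (tape, cutters, dish, marker) is moved more than 25 mm (distance of any of tape_red, cutters, screw_dish, marker_black from where it was at the start of the episode above 0.025 m).
It also fails if it takes over 48 s, if anything falls off the work surface, if the arm or the gripper's body presses on something with over 40 N, if the wrist force passes 120 N, or if a joint passes its speed limit or range.

## Working session

There is one attempt and no reset: what is moved stays moved. The work goes in short steps, Python scripts to look and compute and a shell command to move; the robot and the scene stay as the last step left them, time stands still between calls to the robot, and variables do not carry over. Pictures are saved under pics/ and viewed, at most 10 in all, crops included, and the job is handed in when it is done.

```bash
mkdir -p pics; ls
python3 - <<'E'
from bench import arm
import cv2
for n in("top","side"):
    c=arm.get_calibration(n);print(n,c)
    p,d=arm.snapshot(n);cv2.imwrite(f"pics/{n}0.png",p[:,:,::-1])
    import numpy as np;np.save(f"pics/{n}0.npy",d)
o=arm.get_obs();print(o)
E
```

```text
pics
top {'fovy': 46.96088765600895, 'cx': 318.5165271785111, 'cy': 234.7781699562911, 'eye': array([0.45435766, 0.23666532, 0.93149155]), 'attitude': array([ 0.18697225, -0.01600189, -1.56805353])}
side {'fovy': 44.60297698344419, 'cx': 323.279265416386, 'cy': 229.38115650940193, 'eye': array([ 0.83840484, -0.46049245,  0.53934635]), 'attitude': array([1.01049815, 0.01915281, 0.33001751])}
{'t': 0.1, 'qpos': array([ 1.27599898e+00,  3.14146295e-01, -4.79664696e-02,  1.21019745e+00,
       -6.11825094e-06,  1.57082086e+00]), 'qvel': array([-0.00190519, -0.00257068,  0.0041193 , -0.00040433,  0.00089521,
        0.00040847]), 'effort': array([-2.28356275e-04, -5.40766346e+01,  3.40541768e+01,  1.12487585e-02,
        1.64871602e-05, -2.06906049e-05]), 'tcp_pos': array([0.17418412, 0.5736374 , 0.2385317 ]), 'ee_rot': array([-3.14007877e+00,  6.15539173e-06,  2.84677078e+00]), 'ft_force': array([-0.09977385, -0.23996995,  0.13610894]), 'torque': array([-2.74589788e-05, -1.36922400e-03, -2.97394975e-02]), 'finger_force': 0.0, 'gripper_width': 0.08547553333832263}
```

View pics/top0.png

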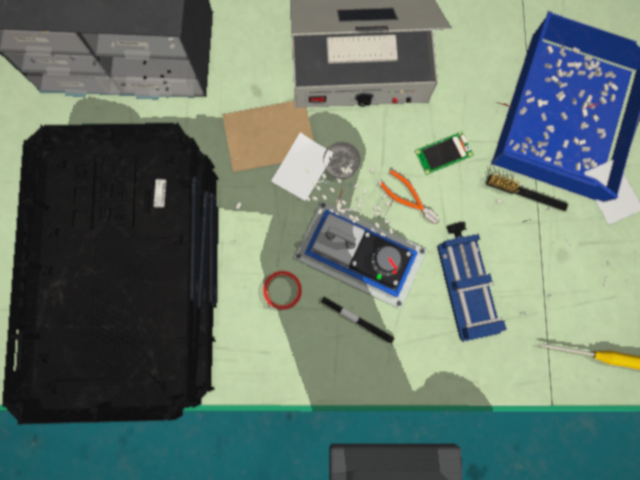

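View pics/side0.png

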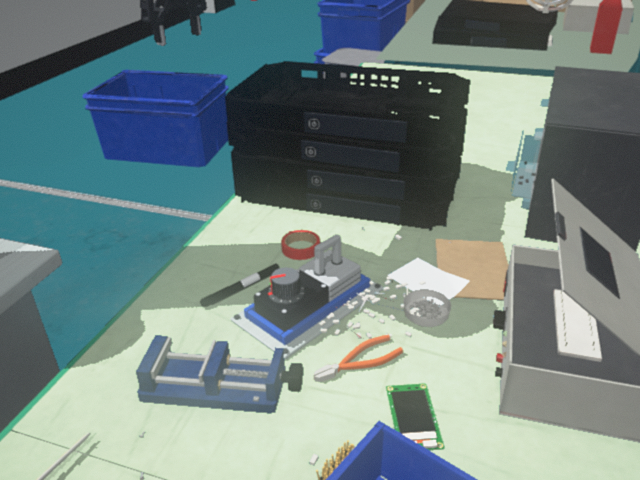

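The top view shows the lock near (363,253), with the dial at (388,261), the green mark at (378,277) and the shackle at (340,238). The bystanders are the dish (342,160), cutters (408,195), tape (282,290) and marker (356,320). I'll zoom in.

```bash
cat > h.py <<'E'
import numpy as np
from scipy.spatial.transform import Rotation as Ro
from bench import arm
def cam(n):
    c=arm.get_calibration(n); return c,240/np.tan(np.radians(c["fovy"]/2)),Ro.from_euler("xyz",c["attitude"]).as_matrix()
def at_z(n,u,v,z):
    c,f,R=cam(n); r=R@np.array([(u-c["cx"])/f,-(v-c["cy"])/f,-1]); return c["eye"]+r*(z-c["eye"][2])/r[2]
def proj(n,P):
    c,f,R=cam(n); q=R.T@(np.asarray(P)-c["eye"]); return c["cx"]-f*q[0]/q[2], c["cy"]+f*q[1]/q[2]
def cloud(n,d):
    c,f,R=cam(n); v,u=np.mgrid[:480,:640]
    P=np.stack([(u-c["cx"])/f*d,-(v-c["cy"])/f*d,-d],-1); return P@R.T+c["eye"]
E
python3 - <<'E'
import cv2,numpy as np
from h import *
p=cv2.imread("pics/top0.png");cv2.imwrite("pics/top0c.png",cv2.resize(p[200:310,295:435],None,fx=5,fy=5,interpolation=cv2.INTER_CUBIC))
P=cloud("top",np.load("pics/top0.npy"))
W=P[200:310,295:435].reshape(-1,3)
print("bench z",np.median(P[340:380,420:440,2]))
for lo,hi in((.066,.09),(.04,.052)):
    m=(W[:,2]>lo)&(W[:,2]<hi);print(lo,m.sum(),W[m].mean(0),W[m].min(0),W[m].max(0))
m=(W[:,2]>.038)
print(cv2.minAreaRect(W[m][:,:2].astype(np.float32)*1000))
for u,v in((388,261),(378,277),(340,238)):print(P[v,u])
E
```

```text
bench z 0.0006154469270793772
0.066 587 [0.58517429 0.12667573 0.07750391] [0.56112388 0.09496401 0.06723198] [0.62793138 0.21034039 0.08997056]
0.04 2807 [0.59805603 0.15681339 0.046283  ] [0.539096   0.0719966  0.04009968] [0.65740153 0.23186667 0.05198089]
((537.7249145507812, 179.83074951171875), (151.9891815185547, 199.01559448242188), 65.23594665527344)
[0.57501015 0.1146353  0.07673602]
[0.55319522 0.1270081  0.04663762]
[0.61684033 0.1878891  0.04573489]
```

View pics/top0c.png

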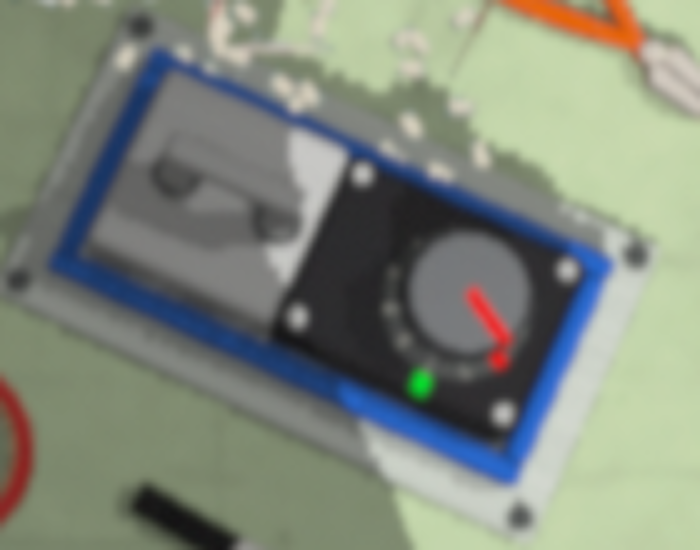

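The crop shows the dial top at crop (468,291), with the red line running to the skirt at (499,362). The green mark is at (421,385). The nest plate's corner screws are at (141,24), (637,255), (520,517) and (18,280), and the shackle bar runs roughly (170,150) to (298,200).

Run:
```python
from h import *
import cv2
f=lambda x,y,z:at_z("top",295+(x-2)/5,200+(y-2)/5,z)
c=[f(x,y,.007)[:2] for x,y in((141,24),(637,255),(520,517),(18,280))]
print(np.round(c,4));ctr=np.mean(c,0)
dy=(c[0]+c[3]-c[1]-c[2])/2;print("nest",ctr,"ydir",np.degrees(np.arctan2(dy[1],dy[0])))
a=np.arctan2(dy[1],dy[0]);y=np.array([np.cos(a),np.sin(a)]);x=np.array([y[1],-y[0]])
dt=f(468,291,.076);g=f(421,385,.046);sk=f(499,362,.05)
print("dial",dt,"pred",ctr-.042*y,"green",g,"pred bar",ctr+.04*y,"bar img",f(234,175,.086))
D=(dt[:2]+ctr-.042*y)/2
an=lambda v:np.arctan2(v[1],v[0])
print("-x ang",an(-x),"green ang",an(g[:2]-D),"red",an(sk[:2]-D),"dial",an(sk[:2]-D)-an(-x))
P=cloud("top",np.load("pics/top0.npy"));W=P[200:310,295:435].reshape(-1,3)
q=(W[:,:2]-ctr);lx=q@x;ly=q@y
m=(W[:,2]>.08)&(W[:,2]<.09)&(ly>0);print("bar pts",m.sum(),W[m].mean(0), "lx",np.percentile(lx[m],[5,95]),"ly",np.percentile(ly[m],[5,95]))
m=(W[:,2]>.07)&(W[:,2]<.08)&(ly<0);print("dial pts",m.sum(),W[m].mean(0),"lx",np.percentile(lx[m],[3,97]),"ly",np.percentile(ly[m],[3,97]))
```

```text
[[0.6826 0.2151]
 [0.603  0.0464]
 [0.5143 0.0884]
 [0.5933 0.2566]]
nest [0.59827796 0.1516373 ] ydir 64.78261980220687
dial [0.5801741  0.11411152 0.076     ] pred [0.58038371 0.11363999] green [0.55391889 0.12562655 0.046     ] pred bar [0.61532011 0.18782521] bar img [0.61485489 0.18789817 0.086     ]
-x ang 2.701466340411084 green ang 2.7222524881819563 red -2.548408079153802 dial -5.249874419564886
bar pts 75 [0.61371693 0.1893803  0.087979  ] lx [-0.00509743  0.00408237] ly [0.01908545 0.06127094]
dial pts 475 [0.57989921 0.11420007 0.0761882 ] lx [-0.01718011  0.01617655] ly [-0.05832481 -0.02495662]
```

Run:
```python
from h import *
P=cloud("top",np.load("pics/top0.npy"));ok=np.load("pics/top0.npy")>0
W=P[ok]
c=W[(W[:,2]>.03)&(W[:,1]>.3)];print("crate",np.percentile(c,[1,50,99],axis=0))
A=np.array([.174,.574]);B=np.array([.580,.114])
for s in np.linspace(0,1,9):
    p=A+s*(B-A);m=np.hypot(*(W[:,:2]-p).T)<.09;print(np.round(p,3),m.sum(),W[m][:,2].max() if m.any() else None)
def T(y,d):
    R=Ro.from_euler("xyz",[np.pi,0,np.radians(y)]).as_matrix();return np.round(R.T@d*1000,1)
o=arm.get_obs();print(T(np.degrees(o["ee_rot"][2]),np.array([.580,.114,.15])-o["tcp_pos"]),np.degrees(o["ee_rot"]))
```

```text
crate [[0.35581567 0.38816622 0.05051495]
 [0.6046893  0.52150956 0.15706052]
 [0.94117017 0.69101534 0.20639507]]
[0.174 0.574] 3006 -0.734889324159984
[0.225 0.516] 2149 -0.7367180445729463
[0.275 0.459] 1857 0.20665303146037217
[0.326 0.401] 5554 0.20767578182420154
[0.377 0.344] 9130 0.20767578182420154
[0.428 0.286] 9554 0.022090151633059718
[0.478 0.229] 9316 0.022632537891314364
[0.529 0.172] 9705 0.0950650648446415
[0.58  0.114] 8742 0.0950650648446415
[-521.9 -321.9   88.5] [-1.79913261e+02  3.52677967e-04  1.63107951e+02]
```

```bash
python3 -m creep '65 -26.1 -16.1 0 0 0 0;65 -26.1 -16.1 0 0 0 0;65 -26.1 -16.1 0 0 0 0;65 -26.1 -16.1 0 0 0 0;65 -26.1 -16.1 0 0 0 0' 20
python3 -m creep '65 -26.1 -16.1 0 0 0 0;65 -26.1 -16.1 0 0 0 0;65 -26.1 -16.1 0 0 0 0;65 -26.1 -16.1 0 0 0 0;65 -26.1 -16.1 0 0 0 0'
python3 -m creep '65 -26.1 -16.1 0 0 0 0;65 -26.1 -16.1 0 0 0 0;65 -26.1 -16.1 0 0 0 0;65 -26.1 -16.1 0 0 0 0;65 -26.1 -16.1 0 0 0 0'
python3 -m creep '65 -26.1 -16.1 10 0 0 0;65 -26.1 -16.1 10 0 0 0;65 -26.1 -16.1 10 0 0 0;65 -26.1 -16.1 10 0 0 0;65 -26.1 -16.1 10 0 0 0'
python3 -m creep '65 0 0 0 0 0 6.8;65 0 0 0 0 0 6.8;65 0 0 0 0 0 6.8;65 0 0 0 0 0 6.8;65 0 0 0 0 0 6.8'
python3 -m creep '65 0 0 0 0 0 6.8;65 0 0 0 0 0 6.8;65 0 0 0 0 0 6.8;65 0 0 0 0 0 6.8;65 0 0 0 0 0 6.8'
python3 -m creep '65 0 0 0 0 0 0;65 0 0 0 0 0 0;65 0 0 0 0 0 0;65 0 0 0 0 0 0;65 0 0 0 0 0 0'
```

```text
t: 0.52
tcp_pos: [0.2763, 0.4578, 0.2389]
ee_rot: [-3.141, -0.0, 2.847]
ft_force: [0.1, -0.4, 0.1]
gripper_width: 0.0653
finger_force: 0.0
t: 0.93
tcp_pos: [0.3778, 0.3428, 0.239]
ee_rot: [-3.141, -0.0, 2.847]
ft_force: [0.0, -0.0, 1.1]
gripper_width: 0.0651
finger_force: 0.0
t: 1.35
tcp_pos: [0.4793, 0.2278, 0.239]
ee_rot: [-3.141, -0.0, 2.847]
ft_force: [0.2, 1.0, -0.0]
gripper_width: 0.0651
finger_force: 0.0
t: 1.77
tcp_pos: [0.5808, 0.1129, 0.1884]
ee_rot: [-3.141, -0.001, 2.847]
ft_force: [0.2, 0.0, 0.7]
gripper_width: 0.065
finger_force: 0.0
t: 2.18
tcp_pos: [0.5799, 0.1141, 0.1887]
ee_rot: [-3.141, -0.001, 2.247]
ft_force: [0.1, 0.5, -0.1]
gripper_width: 0.0652
finger_force: 0.0
t: 2.6
tcp_pos: [0.5799, 0.1143, 0.1888]
ee_rot: [-3.141, 0.0, 1.654]
ft_force: [-0.6, -0.1, -0.1]
gripper_width: 0.0653
finger_force: 0.0
t: 3.02
tcp_pos: [0.5802, 0.1143, 0.1892]
ee_rot: [-3.141, 0.0, 1.661]
ft_force: [-0.1, -0.3, 0.1]
gripper_width: 0.0651
finger_force: 0.0
```

```bash
python3 -m creep '65 0 0 20 0 0 0;65 0 0 20 0 0 0;65 0 0 20 0 0 0;65 0 0 20 0 0 0;65 0 0 15 0 0 0'
python3 -m creep '65 0 0 12 0 0 0;65 0 0 10 0 0 0;65 0 0 7 0 0 0;65 0 0 4 0 0 0;65 0 0 0 0 0 0'
python3 - <<'E'
from h import *
import cv2
p,d=arm.snapshot("side");u,v=map(int,proj("side",[.58,.114,.07]));print(u,v)
cv2.imwrite("pics/s1.png",cv2.resize(p[v-75:v+75,u-90:u+110,::-1],None,fx=4,fy=4,interpolation=cv2.INTER_CUBIC))
E
```

```text
t: 3.43
tcp_pos: [0.5795, 0.1142, 0.0927]
ee_rot: [-3.14, 0.0, 1.661]
ft_force: [0.0, 0.8, 0.3]
gripper_width: 0.0649
finger_force: 0.0
t: 3.85
tcp_pos: [0.58, 0.1143, 0.0608]
ee_rot: [-3.141, 0.0, 1.66]
ft_force: [0.2, -0.8, -0.1]
gripper_width: 0.0651
finger_force: 0.0
286 278
```

View pics/s1.png

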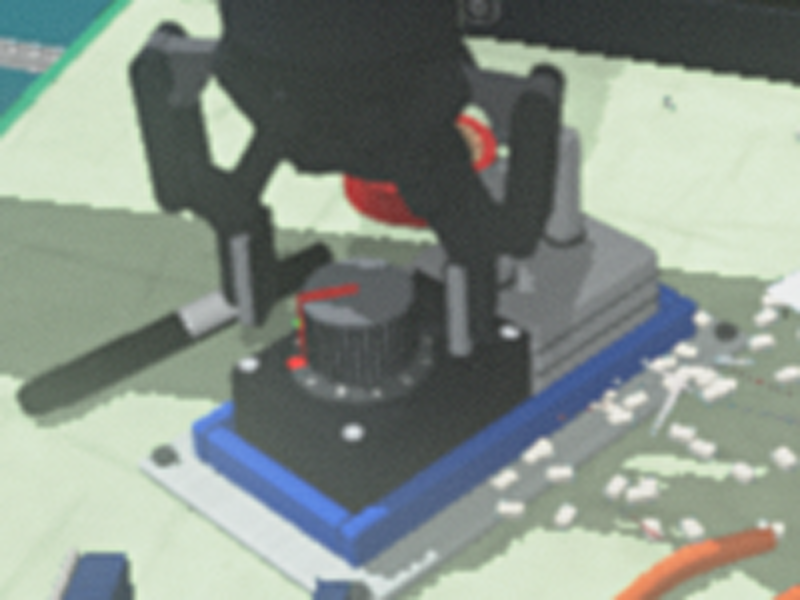

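The fingers straddle the dial at crop (230,300) and (465,310), clear of the shackle. I'll grip and turn.

```bash
python3 -m creep '30 0 0 0 0 0 0;30 0 0 0 0 0 0;30 0 0 0 0 0 0;30 0 0 0 0 0 0;30 0 0 0 0 0 0' 25
python3 -m creep '30 0 0 0 0 0 6;30 0 0 0 0 0 6;30 0 0 0 0 0 6;30 0 0 0 0 0 6;30 0 0 0 0 0 6' 25
python3 -m creep '30 0 0 0 0 0 6;30 0 0 0 0 0 6;30 0 0 0 0 0 6;30 0 0 0 0 0 6;30 0 0 0 0 0 5'
python3 -m creep '30 0 0 0 0 0 0;30 0 0 0 0 0 0;30 0 0 0 0 0 0;30 0 0 0 0 0 0;30 0 0 0 0 0 0'
python3 - <<'E'
from h import *
import cv2
o=arm.get_obs();print(o["torque"])
p,d=arm.snapshot("side");u,v=map(int,proj("side",[.58,.114,.07]))
cv2.imwrite("pics/s2.png",cv2.resize(p[v-50:v+50,u-60:u+70,::-1],None,fx=6,fy=6,interpolation=cv2.INTER_CUBIC))
E
```

```text
t: 4.32
tcp_pos: [0.5808, 0.1144, 0.0622]
ee_rot: [3.14, -0.0, 1.66]
ft_force: [-1.3, -1.1, 6.1]
gripper_width: 0.037
finger_force: 25.2
t: 4.73
tcp_pos: [0.5816, 0.1143, 0.0623]
ee_rot: [3.139, -0.001, 1.131]
ft_force: [1.6, -2.1, 2.9]
gripper_width: 0.0374
finger_force: 25.0
t: 5.15
tcp_pos: [0.5821, 0.1139, 0.0623]
ee_rot: [3.139, -0.002, 0.625]
ft_force: [3.1, -1.6, 2.3]
gripper_width: 0.0372
finger_force: 25.0
t: 5.57
tcp_pos: [0.5819, 0.1139, 0.0623]
ee_rot: [3.139, -0.002, 0.632]
ft_force: [4.5, -3.1, 5.0]
gripper_width: 0.0372
finger_force: 25.1
[-0.82230902 -0.92888694  0.00553376]
```

View pics/s2.png

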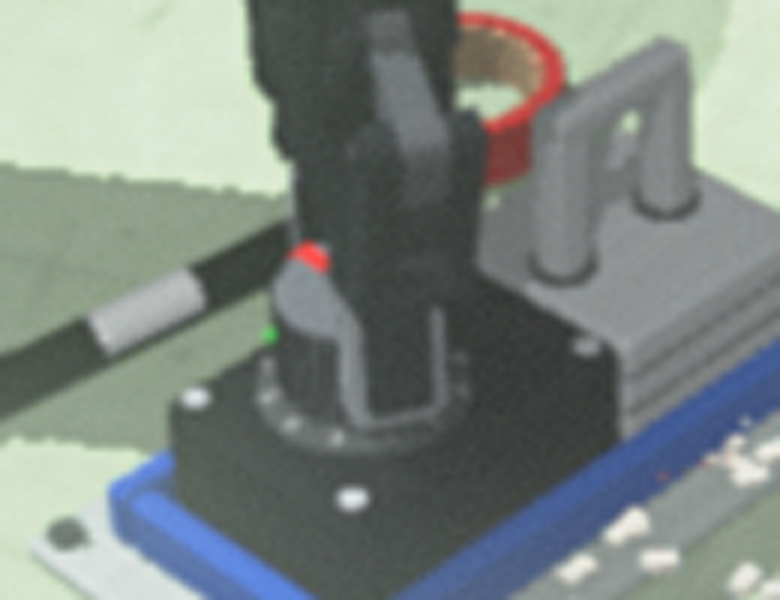

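The dial has turned. The red line's end is at crop (310,258), facing the green mark at (268,335), and the torque about z is nearly zero, so it sits in a click. I'll release, lift, and look.

```bash
python3 -m creep '65 0 0 0 0 0 0;65 0 0 0 0 0 0;65 0 0 0 0 0 0;65 0 0 0 0 0 0;65 0 0 0 0 0 0'
python3 -m creep '65 0 0 -20 0 0 0;65 0 0 -20 0 0 0;65 0 0 -20 0 0 0;65 0 0 -20 0 0 0;65 0 0 -20 0 0 0'
python3 -m creep '65 0 0 0 0 0 -5.7;65 0 0 0 0 0 -5.7;65 0 0 0 0 0 -5.7;65 0 0 0 0 0 -5.7;65 0 0 0 0 0 -5.7'
python3 -m creep '65 20 0 0 0 0 0;65 20 0 0 0 0 0;65 20 0 0 0 0 0;65 20 0 0 0 0 0;65 0 0 0 0 0 0'
python3 - <<'E'
from h import *
import cv2
o=arm.get_obs();print(o["tcp_pos"],o["ee_rot"],o["ft_force"])
p,d=arm.snapshot("side");u,v=map(int,proj("side",[.597,.15,.07]))
cv2.imwrite("pics/s3.png",cv2.resize(p[v-60:v+60,u-80:u+80,::-1],None,fx=5,fy=5,interpolation=cv2.INTER_CUBIC))
print(u-80,v-60)
E
```

```text
t: 6.03
tcp_pos: [0.5795, 0.1145, 0.0608]
ee_rot: [-3.141, 0.001, 0.631]
ft_force: [-0.3, -1.1, 0.1]
gripper_width: 0.065
finger_force: 0.0
t: 6.45
tcp_pos: [0.5798, 0.1144, 0.162]
ee_rot: [-3.141, 0.001, 0.631]
ft_force: [1.0, 0.1, -0.2]
gripper_width: 0.0649
finger_force: 0.0
t: 6.87
tcp_pos: [0.5799, 0.1145, 0.1611]
ee_rot: [-3.141, 0.0, 1.133]
ft_force: [0.5, 0.2, 0.1]
gripper_width: 0.0648
finger_force: 0.0
t: 7.28
tcp_pos: [0.6156, 0.1897, 0.1609]
ee_rot: [-3.141, -0.002, 1.13]
ft_force: [0.7, -0.7, 0.7]
gripper_width: 0.0649
finger_force: 0.0
[0.61557398 0.18974663 0.16090801] [-3.14130310e+00 -1.83337078e-03  1.13042718e+00] [ 0.71144585 -0.72721204  0.71901315]
227 205
```

View pics/s3.png

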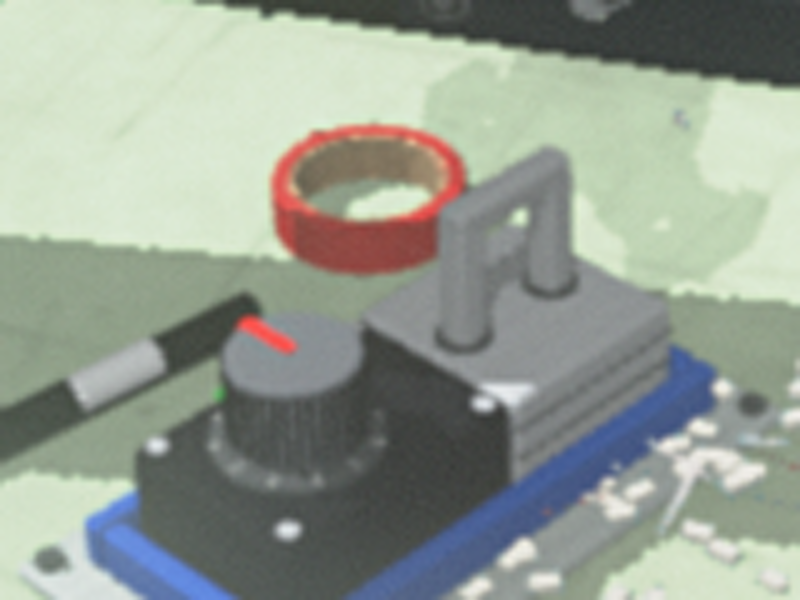

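The dial is released with its centre at crop (294,350). The red line ends at (242,322) and the green mark is at (221,394). The lock is still seated with the shackle closed. Next, the angle.

Run:
```python
from h import *
f=lambda x,y,z:at_z("side",227+(x-2)/5,205+(y-2)/5,z)
a=f(292,349,.076);b=f(244,323,.076);g=f(221,394,.046);print(a,b,g)
print("line",np.arctan2(*(b-a)[1::-1]),"nest -x 2.701","dial", np.arctan2(*(b-a)[1::-1])-2.701)
```

```text
[0.57845825 0.11381976 0.076     ] [0.56164809 0.12085391 0.076     ] [0.55067518 0.12564186 0.046     ]
line 2.7452861503177806 nest -x 2.701 dial 0.04428615031778049
```

```bash
python3 -m creep '65 0 0 22 0 0 0;65 0 0 22 0 0 0;65 0 0 20 0 0 0;65 0 0 16 0 0 0;65 0 0 11 0 0 0'
python3 -m creep '0 0 0 0 0 0 0;0 0 0 0 0 0 0;0 0 0 0 0 0 0;0 0 0 0 0 0 0;0 0 0 0 0 0 0' 60
python3 -m creep '0 0 0 0 0 0 0;0 0 0 0 0 0 0;0 0 0 0 0 0 0;0 0 0 0 0 0 0;0 0 0 0 0 0 0'
```

```text
t: 7.75
tcp_pos: [0.6129, 0.1855, 0.0682]
ee_rot: [-3.139, 0.002, 1.127]
ft_force: [-0.7, -0.0, 0.5]
gripper_width: 0.0652
finger_force: 0.0
t: 8.17
tcp_pos: [0.6152, 0.187, 0.0718]
ee_rot: [3.141, -0.002, 1.128]
ft_force: [-0.8, -0.1, 3.7]
gripper_width: 0.0088
finger_force: 58.5
t: 8.58
tcp_pos: [0.6152, 0.187, 0.0718]
ee_rot: [3.14, -0.001, 1.128]
ft_force: [-2.9, -0.5, 5.8]
gripper_width: 0.009
finger_force: 58.8
```

```bash
python3 -m creep '0 0 0 -4 0 0 0;0 0 0 -4 0 0 0;0 0 0 -4 0 0 0;0 0 0 -4 0 0 0;0 0 0 -4 0 0 0'
python3 -m creep '0 0 0 -2 0 0 0;0 0 0 -0.5 0 0 0;0 0 0 0 0 0 0;0 0 0 0 0 0 0;0 0 0 0 0 0 0'
python3 - <<'E'
from h import *
import cv2
p,d=arm.snapshot("side");u,v=map(int,proj("side",[.597,.15,.07]))
cv2.imwrite("pics/s4.png",cv2.resize(p[v-60:v+60,u-80:u+80,::-1],None,fx=5,fy=5,interpolation=cv2.INTER_CUBIC))
E
```

```text
t: 9.0
tcp_pos: [0.6149, 0.1868, 0.0909]
ee_rot: [3.141, -0.001, 1.128]
ft_force: [1.0, 1.6, -1.4]
gripper_width: 0.0085
finger_force: 58.5
t: 9.42
tcp_pos: [0.6149, 0.1868, 0.0929]
ee_rot: [3.141, -0.001, 1.128]
ft_force: [1.6, 2.8, 0.0]
gripper_width: 0.0088
finger_force: 58.7
```

View pics/s4.png

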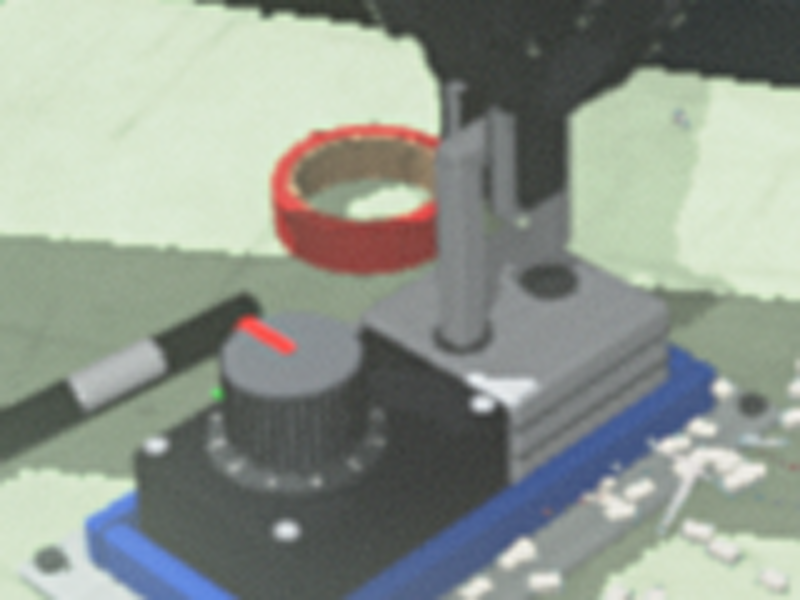

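The shackle is up about 21 mm: its bar has risen to crop (460,150). The body is still seated and the red line is unchanged. Now I lift.

```bash
python3 -m creep '0 0 0 -1 0 0 0;0 0 0 -1 0 0 0;0 0 0 -1 0 0 0;0 0 0 -3 0 0 0;0 0 0 -4 0 0 0' 90
python3 -m creep '0 0 0 -5 0 0 0;0 0 0 -6 0 0 0;0 0 0 -6 0 0 0;0 0 0 -6 0 0 0;0 0 0 -6 0 0 0'
python3 -m creep '0 0 0 -6 0 0 0;0 0 0 -6 0 0 0;0 0 0 -6 0 0 0;0 0 0 -6 0 0 0;0 0 0 -6 0 0 0'
python3 -m creep '0 0 0 -6 0 0 0;0 0 0 -6 0 0 0;0 0 0 -6 0 0 0;0 0 0 -6 0 0 0;0 0 0 -4 0 0 0'
python3 -m creep '0 0 0 -2 0 0 0;0 0 0 -1 0 0 0;0 0 0 0 0 0 0;0 0 0 0 0 0 0;0 0 0 0 0 0 0'
python3 -m creep '0 0 0 0 0 0 0;0 0 0 0 0 0 0;0 0 0 0 0 0 0;0 0 0 0 0 0 0;0 0 0 0 0 0 0'
python3 - <<'E'
from h import *
import cv2
p,d=arm.snapshot("side");cv2.imwrite("pics/s5.png",p[:,:,::-1])
E
```

```text
t: 9.88
tcp_pos: [0.6129, 0.1858, 0.1017]
ee_rot: [-3.139, 0.003, 1.127]
ft_force: [0.1, 0.5, -5.8]
gripper_width: 0.0084
finger_force: 88.0
t: 10.3
tcp_pos: [0.6146, 0.1866, 0.1326]
ee_rot: [3.141, -0.0, 1.128]
ft_force: [0.4, -0.0, -5.5]
gripper_width: 0.008
finger_force: 88.1
t: 10.72
tcp_pos: [0.6145, 0.1866, 0.1625]
ee_rot: [3.142, -0.0, 1.128]
ft_force: [0.5, -0.5, -5.4]
gripper_width: 0.0084
finger_force: 88.1
t: 11.13
tcp_pos: [0.6148, 0.1867, 0.1908]
ee_rot: [3.141, -0.0, 1.128]
ft_force: [1.0, -0.3, -4.4]
gripper_width: 0.0081
finger_force: 88.1
t: 11.55
tcp_pos: [0.6143, 0.1865, 0.1924]
ee_rot: [-3.141, 0.001, 1.128]
ft_force: [0.3, 0.6, -5.8]
gripper_width: 0.0082
finger_force: 88.1
t: 11.97
tcp_pos: [0.6145, 0.1866, 0.1927]
ee_rot: [-3.142, 0.0, 1.128]
ft_force: [0.5, 0.2, -5.3]
gripper_width: 0.0085
finger_force: 88.1
```

View pics/s5.png

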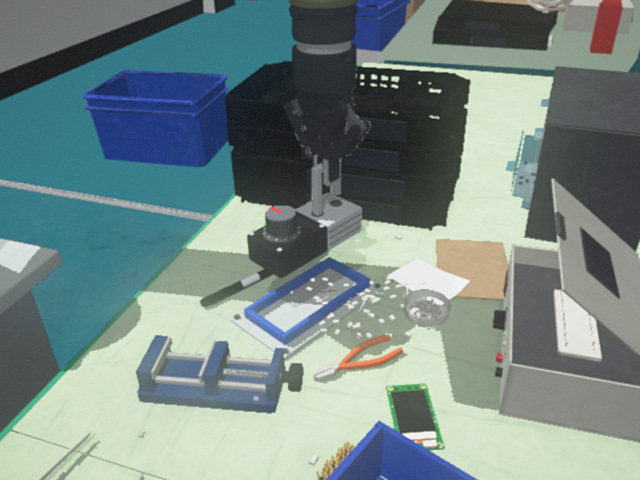

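The lock hangs open and upright at (305,235), clear of the empty nest at (308,300), with the things around it where they were. Handing in.

```bash
python3 -c "
from bench import arm
print(arm.close_job())"
```

```text
the job is handed in; nothing more can be done
None
```

The job is handed in: the dial was turned to the green mark and released, the shackle pulled open in the nest, and the lock is held open, upright and still by its shackle about 10 cm above its place; the last camera view shows nothing around it moved, but the judge's verdict was not shown.

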